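# Stand the tall turned finial in its drying ring

## Robot

A 6-joint arm with a two-finger parallel gripper is mounted at the origin on the work surface. World frame = base frame: x ahead of the robot, y to its left, z up, the work surface at z = 0. Lengths are in mm, angles in rad, forces in N, time in s.
With the tool pointing down it reaches from about 350 to 875 mm from the base axis. Payload 4.2 kg.
Tool frame: the origin (TCP) lies between the finger pads; the fingertips stand 14 mm ahead of it and the grasp point (between the pads) lies 5 mm behind it; z points along the fingers, y is the line along which they close (so a half turn about z gives the same grasp; the last joint's range is limited). The gripper opens to 85 mm and grips with 20 to 120 N. Pads are 22 mm wide; open, the fingers measure 114 mm over their backs; the gripper's body (76 mm by 85 mm) begins 54 mm behind the grasp point. The pads swing forward as they close: fully open they stand 13 mm farther back than shut.
Start: joints at [-0.93, 0.385, 0.008, 0, -1.194, -0.259], TCP at [232.883, -579.97, 245.312] pointing down, gripper open.
Joint ranges: [-3.14, 3.14], [-1.21, 2.06], [-1.07, 1.41], [-3.16, 2.05], [-2.99, -0.16], [-3.1, 3.1]. Speed limits (rad/s): [2.79, 2.79, 3.14, 3.14, 3.14, 3.14].

## Interface

Orientations are given as a unit quaternion [x, y, z, w].
In Python, from bench import * gives the robot as it stands.
- The arm moves only by the tool carry_out, never from a script. Its argument "motion" is a list of rows, each a list of 7 numbers: the turn, a rotation vector about the tool's x, y, z in rad, then the shift along the tool's x, y, z in mm, then the opening, from -1 (shut) to 1 (fully open), so that 0 is half open. A call has 1 to 5 rows; each row is the pose to reach, as a shift and turn from the pose commanded when the call began, along the tool's axes at that moment; what a row does not reach only later rows make up. A row lasts 1/8 s, in which the tool goes at most 62.5 mm and 10.7 degrees, less where a joint would pass 70% of its speed; a pose out of reach is approached as far as the arm can. A call with a gripper value outside its range is refused whole. The fingers move at their own pace and stop on an object; the grip force is fixed at half the most. Time passes only in rows, so rows that repeat a pose let the fingers close. It gives the time, the measured TCP pose, the force, the opening and the grip force at its end, in the units of the state.
- read_state(): the state, without advancing time (a new reading comes with each control period).
- get_image(name): name is "scene" or "top" or "wrist"; returns a dict with "color" (384x512x3 uint8, blue, green, red), "mtx" (3x3 intrinsics, pixels), "position" and "orientation" of the camera in the world. Camera axes: x right, y down, z forward; pixel columns grow to the right and rows downward; lengths in mm; the calibration is good to about 2 mm. A picture is of the moment at which its call begins. There is no depth.
- job_done(): hands the job in; it is judged then, once.
The state is a dict: "clock": time; "joints": joint angles; "joint_vel": joint speeds; "joint_efforts": joint torques, N m; "position": TCP position; "ee_rot": TCP orientation; "contact_force": force on the tool from outside, world axes, zero at the start; "wrist_torque": the same for the moment, N m; "gripper_width": finger opening in mm; "grasp_force": force on a finger pad.
Only numpy, scipy, OpenCV 4.12 (cv2) and the standard library are available. Lean on these libraries where they do the work, as an engineer would, in place of code of your own. Each camera call takes 0.05 s, during which the arm holds its last target. There are 200 camera calls.

## Task

One of the two turned wooden finials leaning in the bench rack is taller, with a long plain stem. Take that tall one and stand it upright, round end down, seated in the narrow wooden ring on the bench (not the wide one), and let go of it there. Leave the short finial with the disc-shaped top where it is in the rack.

Things in the scene. Friction and masses are not known exactly. Their poses are not given: they have to be found in the camera images.
- finial: tall finial, pale wood, 0.11 kg: 56 mm ball, straight stem 16 mm thick, 22 mm collar next to the ball. Origin: ball centre; z runs along the stem to its tip at 125 mm. Starts with its ball in a rack hole, stem leaning 25 degrees in a rail notch whose pegs end at 60 mm. Grip at 80-110 mm across the lean; lift straight up. Almost balanced on its ball: it stays at the tilt it is released at
- ring_top (a point): centre of the narrow ring's top face: brown wooden ring fixed on the bench, axis vertical, 64 mm outside and 40 mm inside diameter, 30 mm high. When seated, the ball's centre is about 20 mm above this point. (The wide ring, not to be used, is 100 mm outside, 76 mm inside.)
- short_finial: short finial, to be left in the rack: same wood and 56 mm ball, short stem with a flat disc head of 44 mm diameter whose top is 84 mm from the origin. Origin: ball centre, z along the stem. It leans in the rack's other place, 120 mm beside the tall one; either may be left or right.
- rack: rack, fixed: brown board 110 x 250 x 30 mm with 41 mm holes at y = +60 and -60 mm; above its -x side (towards the robot) an 8 mm dowel rail along y, axis at x = -34.5, z = 95 mm, on posts at y = 0, +115 and -115 mm, with two short pegs per hole as a notch. Origin: centre of the underside, z up.
Mind the look-alikes: they are no part of the job. What is shaped like the finial but black, red or turquoise is not meant.

How it is judged (in metres and radians):
At the end, for the whole second after the job is handed in: The tall finial stands ball down in the narrow ring: ball centre within 10 mm of the ring's axis and 10 to 27 mm above its top, stem up and within 12 degrees of vertical, at rest; the short finial's ball is within 20 mm of where it was and it still leans in the rack, 14 to 37 degrees from vertical (horizontal distance between finial and ring_top below 0.01 m and z of finial in the frame of ring_top between 0.01 and 0.027 m and angle between finial's own z axis and vertical below 0.21 rad and linear speed of finial below 0.02 m/s and angular speed of finial below 0.2 rad/s and distance of short_finial from where it was at the start of the episode below 0.02 m and angle between short_finial's own z axis and vertical between 0.25 and 0.65 rad); the robot touches nothing.
It fails at once if the short finial is taken out of its place in the rack (its ball moves more than 30 mm) (distance of short_finial from where it was at the start of the episode above 0.03 m).
It also fails if it takes over 42 s, if anything falls off the work surface, if the arm or the gripper's body presses on something with over 40 N, if the wrist force passes 120 N, or if a joint passes its speed limit or range.

## Working session

There is one attempt and no reset: what is moved stays moved. The work goes in short steps, Python scripts to look and compute and a tool call to move; the robot and the scene stay as the last step left them, time stands still between calls to the robot, and variables do not carry over. Pictures are saved under pics/ and viewed, at most 10 in all, crops included, and the job is handed in when it is done.

Besides the shell and the picture viewer there is one more tool, called by a JSON object that holds its "op" and its "data". carry_out: Moves the arm, as the interface text tells. Its arguments: {"type":"object","properties":{"motion":{"type":"array"}},"required":["motion"]}

```bash
mkdir -p pics; cat > h.py <<'E'
from bench import *
import numpy as np, cv2
from scipy.spatial.transform import Rotation as R
def grab(n,f):
    d=get_image(n); cv2.imwrite('pics/'+f,d['color']); np.savez('pics/'+f+'.npz',**{k:np.array(d[k]) for k in d}); return d
def load(f): return np.load('pics/'+f+'.npz')
def ray(d,u,v):
    K=np.array(d['mtx']);r=R.from_quat(d['orientation']).apply(np.linalg.inv(K)@[u,v,1]);return np.array(d['position']),r
def atz(d,u,v,z):
    p,r=ray(d,u,v);return p+r*(z-p[2])/r[2]
def tri(obs):
    A=np.zeros((3,3));b=np.zeros(3)
    for d,u,v in obs:
        p,r=ray(d,u,v);r=r/np.linalg.norm(r);M=np.eye(3)-np.outer(r,r);A+=M;b+=M@p
    return np.linalg.solve(A,b)
def proj(d,X):
    q=R.from_quat(d['orientation']).inv().apply(np.array(X)-d['position']);q=np.array(d['mtx'])@q;return q[:2]/q[2]
E
python3 - <<'E'
from h import *
a=grab('scene','s1.png');b=grab('top','t1.png')
cv2.imwrite('pics/both.png',cv2.resize(np.hstack([a['color'],b['color']]),(800,300)))
for d in(a,b):print(d['position'],R.from_quat(d['orientation']).as_matrix()[:,2],d['mtx'][0][0])
print(read_state())
E
```

```text
[1260.74767294  270.50396558  717.65454454] [-0.76277726 -0.17602868 -0.62224172] 433.7525432400658
[ 416.48054975   79.1208137  1134.96944871] [ 0.08047801  0.00500618 -0.99674381] 370.4327644012634
{'clock': 0.1, 'joints': array([-9.30409008e-01,  3.85489008e-01,  6.78172134e-03, -4.76659812e-04,
       -1.19399437e+00, -2.58592135e-01]), 'joint_vel': array([-0.00062951, -0.0020949 ,  0.00167586,  0.00103679, -0.00073261,
       -0.00014841]), 'joint_efforts': array([ 8.36600484e-04, -3.93320382e+01,  1.88928670e+01,  4.19797227e+00,
       -2.62783557e-03,  4.41347353e-06]), 'position': array([ 232.70918453, -579.53461991,  244.32664341]), 'ee_rot': array([-1.89653859e-01,  9.81850527e-01,  9.54289538e-04, -2.14416237e-04]), 'contact_force': array([-0.62377658, -0.05209781, -0.09137631]), 'wrist_torque': array([-0.0071787 ,  0.00624398, -0.04095721]), 'grasp_force': 0.0, 'gripper_width': 85.59752633806478}
```

View pics/s1.png

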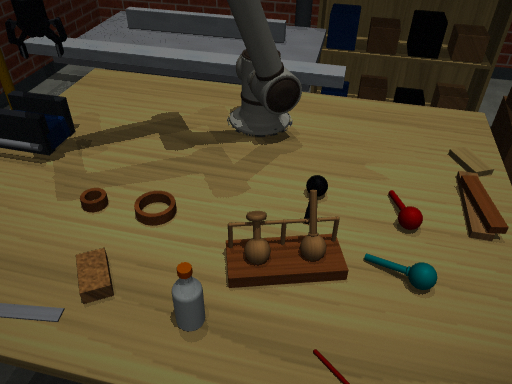

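View pics/t1.png

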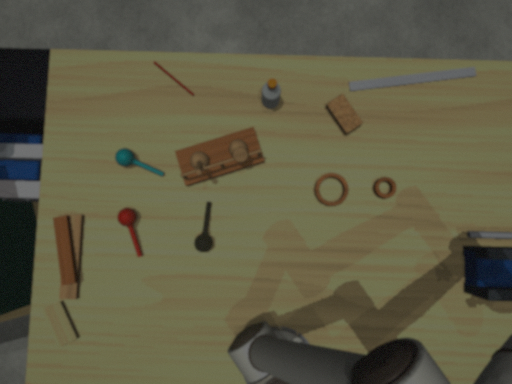

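Scene view: the pale tall finial has its ball at (313,247) and tip at (313,193). The short disc-headed one has its ball at (257,250) and disc at (257,215). The narrow ring is at (94,200) and the wide one at (155,208). The black (317,186), red (410,217) and turquoise (422,276) pieces are look-alikes by colour. In the top view the tall ball is at (200,160), the short at (239,152) and the narrow ring at (384,188). I'll confirm with one enlarged crop and measure.

```bash
python3 - <<'E'
from h import *
s=load('s1.png');t=load('t1.png')
c1=cv2.resize(s['color'][175:290,215:355],None,fx=4,fy=4,interpolation=cv2.INTER_CUBIC)[:460]
c2=cv2.resize(t['color'][120:220,165:275],None,fx=2.2,fy=2.2,interpolation=cv2.INTER_CUBIC)
c3=cv2.resize(t['color'][165:215,365:405],None,fx=4,fy=4,interpolation=cv2.INTER_CUBIC)
im=np.zeros((460,800,3),np.uint8);im[:c1.shape[0],:560]=c1;im[:220,560:560+242][:, :]=c2[:220,:240];im[240:440,600:760]=c3
cv2.imwrite('pics/crop.png',np.clip(im*1.6,0,255).astype(np.uint8))
print('ball',tri([(s,313,247),(t,200,160)]),'tip',tri([(s,313,193),(t,214,181)]))
print('short',tri([(s,257,251),(t,239,152)]))
print('ring s',atz(s,94,193.5,30),'t',atz(t,384,188,30))
E
```

```text
ball [594.78322609 250.9785752   46.52664422] tip [522.07576384 215.10849352 131.06797068]
short [624.37663926 135.75701898  34.71471496]
ring s [ 528.08990591 -306.51906619   30.        ] t [ 528.30160239 -301.13499345   30.        ]
```

View pics/crop.png

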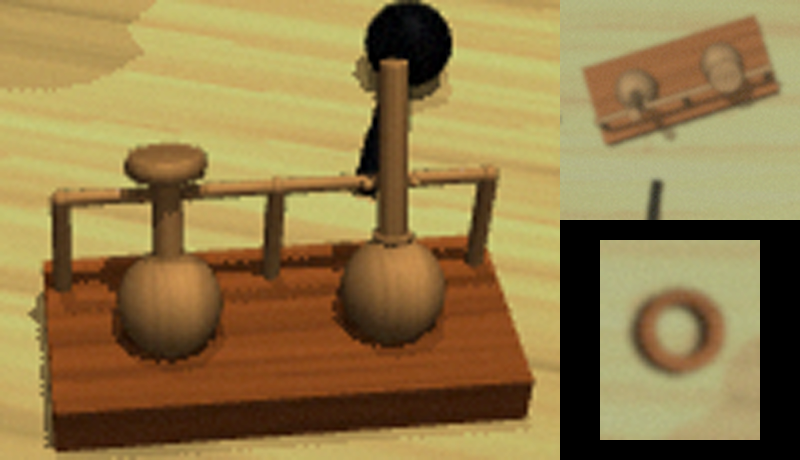

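The crop confirms it: long plain pale stem on the right in the scene view (tall), disc head on the left (short). I'll fit the rack pose with its known geometry.

```bash
python3 - <<'E'
from h import *
from scipy.optimize import least_squares
s=load('s1.png');t=load('t1.png')
a=np.radians(25);tip=[-125*np.sin(a),60,49+125*np.cos(a)]
O=[(s,[0,60,49],313.2,247),(t,[0,60,49],200.5,161),(s,tip,313.5,191),(t,tip,216,181.4),(s,[0,-60,49],257.3,250),
(s,[-34.5,-115,99],230.5,223.8),(s,[-34.5,115,99],337,218),(s,[55,-125,0],228,286.7),(s,[55,125,0],345,280),(s,[55,-125,30],228,278.7),(s,[55,125,30],348,270),
(t,[55,125,30],176.4,151.8),(t,[55,-125,30],252.3,127.3),(t,[-55,-125,30],264,158.6),(t,[-55,125,30],185.5,186)]
W=lambda p,X:R.from_euler('z',p[2]).apply(X)+[p[0],p[1],0]
f=lambda p:np.concatenate([proj(d,W(p,X))-[u,v] for d,X,u,v in O])
r=least_squares(f,[600,190,.2],x_scale=[10,10,.1],loss='soft_l1');print(r.x,np.round(r.fun.reshape(-1,2),1).tolist())
print('ball',W(r.x,[0,60,49]),'tip',W(r.x,tip),'grasp95',W(r.x,[-95*np.sin(a),60,49+95*np.cos(a)]))
print(read_state()['ee_rot'],R.from_quat(read_state()['ee_rot']).as_matrix())
E
```

```text
[6.14578111e+02 1.94430186e+02 3.38860100e-01] [[-0.4, -0.8], [-0.9, -1.1], [-0.7, -1.7], [-17.0, -9.8], [-0.3, -0.1], [-0.9, -0.8], [-0.0, -1.6], [0.4, 1.0], [1.1, -1.0], [0.0, -0.5], [0.2, -0.5], [-1.7, -1.4], [1.1, -1.8], [0.6, 1.0], [-0.2, -1.2]]
ball [594.63337714 251.01823814  49.        ] tip [544.81016038 233.45780331 162.28847338] grasp95 [556.7677324  237.67230767 135.09923977]
[-1.89653859e-01  9.81850527e-01  9.54289538e-04 -2.14416237e-04] [[-9.28062736e-01 -3.72423073e-01 -7.83018777e-04]
 [-3.72423892e-01  9.28061006e-01  1.79260964e-03]
 [ 5.90800030e-05  1.95526911e-03 -9.99998087e-01]]
```

{"op": "carry_out", "data": {"motion": [[0,0,0,-56,22,-9,0.2],[0,0,0,-112,44,-18,0.2],[0,0,0,-168,66,-27,0.2],[0,0,0,-224,88,-36,0.2],[0,0,0,-280,110,-45,0.2]]}}

```text
clock: 0.72
position: [452.7, -371.9, 290.3]
ee_rot: [-0.19, 0.982, 0.0, -0.0]
contact_force: [0.9, -1.4, -0.6]
gripper_width: 51.6
grasp_force: 0.0
```

```bash
cat >> h.py <<'E'
def go(pos,M):
    "turn and shift in tool axes from the measured pose to pos, M"
    st=read_state();C=R.from_quat(st['ee_rot'])
    print('t',st['clock'],'at',np.round(st['position'],1),'w',round(st['gripper_width'],1),'F',np.round(st['contact_force'],1),'g',st['grasp_force'])
    print('turn',np.round((C.inv()*R.from_matrix(M)).as_rotvec(),4),'shift',np.round(C.inv().apply(np.array(pos)-st['position']),1))
def frame(z,y):
    z=np.array(z,float);z/=np.linalg.norm(z);y=np.array(y)-np.dot(y,z)*z;y/=np.linalg.norm(y);return np.c_[np.cross(y,z),y,z]
YAW=.339;RX=np.array([np.cos(YAW),np.sin(YAW),0]);RY=np.array([-RX[1],RX[0],0])
STEM=-np.sin(np.radians(25))*RX+[0,0,np.cos(np.radians(25))]
BALL=np.array([594.6,251.0,49]);GR=frame(-STEM,RY);DOWN=frame([0,0,-1],RY)
E
python3 - <<'E'
from h import *
d=grab('wrist','w1.png');print(d['position'],R.from_quat(d['orientation']).as_matrix()[:,2],proj(d,[528,-303,30]))
go([500,0,300],DOWN)
E
```

```text
[ 382.53970057 -401.18413628  418.80388178] [ 0.27626586  0.11135482 -0.95460844] [282.93259535 224.45769044]
t 0.775 at [ 457.7 -368.5  291.4] w 51.6 F [0.3 1.2 1.1] g 0.0
turn [-0.0017  0.0033  0.0486] shift [-178.5  325.2   -8.6]
```

View pics/w1.png

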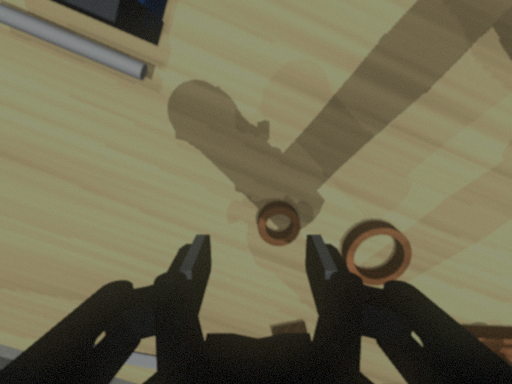

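The wrist view shows the narrow ring at (279,223) and the wide ring at (377,253). I'll carry on towards the rack.

{"op": "carry_out", "data": {"motion": [[0,0,0.02,-28,53,-3,0.2],[0,0,0.04,-56,106,-6,0.2],[0,0,0.048,-84,159,-9,0.2],[0,0,0.048,-112,212,-9,0.2],[0,0,0.048,-138,263,-9,0.2]]}}

```text
clock: 1.4
position: [481.5, -76.2, 299.1]
ee_rot: [-0.166, 0.986, 0.0, -0.0]
contact_force: [0.9, 0.4, -0.6]
gripper_width: 51.3
grasp_force: 0.0
```

```bash
python3 - <<'E'
from h import *
print(atz(load('w1.png'),279,223,30))
go(BALL+STEM*190,GR)
E
```

```text
[ 528.01490095 -309.26931671   30.        ]
t 1.4 at [481.5 -76.2 299.1] w 51.3 F [ 0.9  0.4 -0.6] g 0.0
turn [-0.0009 -0.4364 -0.005 ] shift [-133.8  271.6   78. ]
```

{"op": "carry_out", "data": {"motion": [[0,-0.1,0,-27,56,8,0.2],[0,-0.2,0,-54,112,20,0.2],[0,-0.3,0,-81,168,38,0.2],[0,-0.4,0,-108,222,56,0.2],[0,-0.436,0,-131,268,74,0.2]]}}

```text
clock: 2.02
position: [516.4, 219.9, 224.8]
ee_rot: [-0.163, 0.962, 0.037, 0.214]
contact_force: [1.2, -0.9, 0.7]
gripper_width: 51.4
grasp_force: 0.0
```

{"op": "carry_out", "data": {"motion": [[0,0,0,0,0,0,0.2],[0,0,0,0,0,0,0.2]]}}

```text
clock: 2.28
position: [517.6, 217.9, 225.0]
ee_rot: [-0.162, 0.963, 0.036, 0.213]
contact_force: [0.5, 0.7, -0.3]
gripper_width: 51.3
grasp_force: 0.0
```

```bash
python3 - <<'E'
from h import *
d=grab('wrist','w2.png')
for k in (28,60,90,125):print(k,proj(d,BALL+STEM*k))
go(BALL+STEM*130,GR)
E
```

```text
28 [264.52185406 178.77337944]
60 [265.17316353 187.27965249]
90 [265.93080683 197.17467344]
125 [267.07299132 212.0919035 ]
t 2.325 at [517.9 217.6 225.6] w 50.9 F [ 0.  -0.2  0.9] g 0.0
turn [-0.0023 -0.0002 -0.0057] shift [-1.   6.2 65.3]
```

View pics/w2.png

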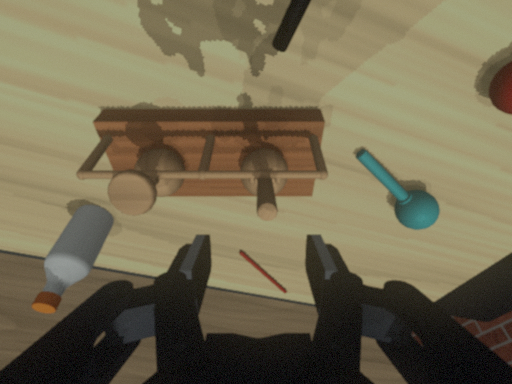

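The tip shows at (267,212), just where the model predicts it. The stem is centred, so I'll descend along it.

{"op": "carry_out", "data": {"motion": [[0,0,-0.006,-1,6,20,0.2],[0,0,-0.006,-1,6,45,0.2],[0,0,-0.006,-1,6,70,0.2],[0,0,-0.006,-1,6,90,0.2],[0,0,-0.006,-1,6,104,0.2]]}}

```text
clock: 2.95
position: [559.9, 236.3, 135.0]
ee_rot: [-0.164, 0.963, 0.034, 0.209]
contact_force: [0.1, -1.3, 1.2]
gripper_width: 51.3
grasp_force: 0.0
```

{"op": "carry_out", "data": {"motion": [[0,0,0,0,0,0,0.2],[0,0,0,0,0,0,0.2]]}}

```text
clock: 3.2
position: [560.1, 239.1, 137.1]
ee_rot: [-0.165, 0.963, 0.035, 0.211]
contact_force: [0.4, -0.9, 0.4]
gripper_width: 51.2
grasp_force: 0.0
```

```bash
python3 - <<'E'
from h import *
d=grab('wrist','w3.png');print(proj(d,BALL+STEM*125),proj(d,BALL+STEM*95))
go(BALL+STEM*90,GR)
E
```

```text
[259.64048725 288.84912054] [259.37387    252.05685515]
t 3.25 at [559.9 239.2 137.1] w 51.2 F [-0.7 -0.3 -0. ] g 0.0
turn [-0.0011 -0.0058  0.0008] shift [ 4.  -0.4  5.3]
```

View pics/w3.png

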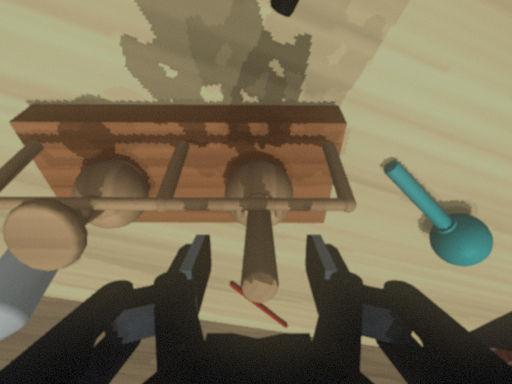

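The stem is centred between the fingers, with its tip at (260,285) as predicted. Small correction, then close.

{"op": "carry_out", "data": {"motion": [[0,-0.005,0,4,0,5,0.2],[0,-0.005,0,4,0,5,0.2],[0,-0.005,0,4,0,5,-1],[0,-0.005,0,4,0,5,-1],[0,-0.005,0,4,0,5,-1]]}}

```text
clock: 3.88
position: [559.3, 238.9, 134.1]
ee_rot: [-0.165, 0.963, 0.035, 0.208]
contact_force: [-0.9, 0.3, 0.7]
gripper_width: 14.6
grasp_force: 58.3
```

{"op": "carry_out", "data": {"motion": [[0,0,0,0,0,0,-1],[0,0,0,0,0,0,-1],[0,0,0,0,0,0,-1],[0,0,0,0,0,0,-1]]}}

```text
clock: 4.38
position: [559.4, 238.8, 134.1]
ee_rot: [-0.165, 0.963, 0.035, 0.208]
contact_force: [-1.9, 0.8, 2.0]
gripper_width: 14.3
grasp_force: 58.4
```

```bash
python3 - <<'E'
from h import *
st=read_state();go(st['position']+[0,0,100],R.from_quat(st['ee_rot']).as_matrix())
E
```

```text
t 4.375 at [559.4 238.8 134.1] w 14.3 F [-1.9  0.8  2. ] g 58.36008131504059
turn [0. 0. 0.] shift [-41.3  -0.1 -91.1]
```

Gripped (58 N, about 15 mm). Lifting straight up, slowly at first.

{"op": "carry_out", "data": {"motion": [[0,0,0,-5,0,-11,-1],[0,0,0,-12.4,0,-27.3,-1],[0,0,0,-22.7,0,-50.1,-1],[0,0,0,-33,0,-73,-1],[0,0,0,-45,0,-99,-1]]}}

```text
clock: 5.0
position: [558.7, 238.3, 242.3]
ee_rot: [-0.165, 0.964, 0.034, 0.207]
contact_force: [0.3, -0.2, -0.8]
gripper_width: 14.5
grasp_force: 58.5
```

{"op": "carry_out", "data": {"motion": [[0,0,0,-10,0,-22,-1],[0,0,0,-20,0,-44,-1],[0,0,0,-20,0,-44,-1]]}}

```text
clock: 5.38
position: [559.9, 239.3, 292.6]
ee_rot: [-0.165, 0.963, 0.036, 0.209]
contact_force: [0.5, -0.2, -1.6]
gripper_width: 14.5
grasp_force: 58.6
```

```bash
python3 - <<'E'
from h import *
d=grab('scene','s2.png');w=grab('wrist','w4.png')
cv2.imwrite('pics/v4.png',np.hstack([cv2.resize(d['color'][90:290,180:380],(400,400)),cv2.resize(w['color'],(400,400))]))
go([500,-100,300],DOWN)
E
```

```text
t 5.475 at [558.7 238.3 289.4] w 14.6 F [-0.2 -0.1 -0.8] g 58.58002066612244
turn [-1.800e-03  4.226e-01  3.000e-04] shift [ 149.  -299.6  -78.1]
```

View pics/v4.png

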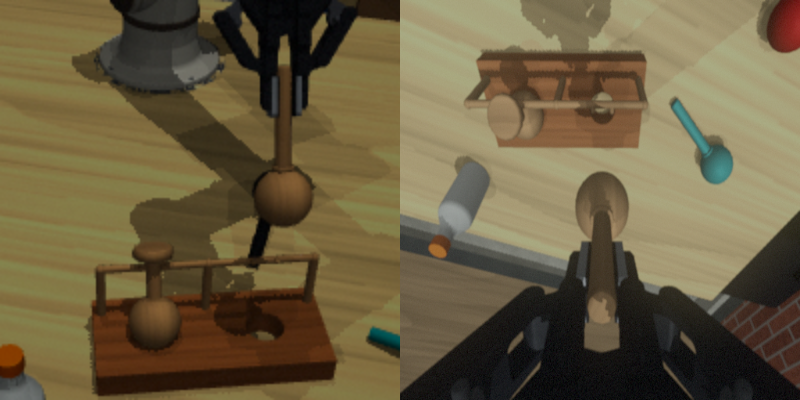

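Finial held in line with the fingers; the short one is undisturbed in the rack. Carrying it over and turning it upright.

{"op": "carry_out", "data": {"motion": [[0,0.08,0,26,-53,-14,-1],[0,0.16,0,52,-106,-28,-1],[0,0.25,0,78,-158,-41,-1],[0,0.34,0,104,-210,-55,-1],[0,0.423,0,130,-262,-68,-1]]}}

```text
clock: 6.1
position: [507.7, -58.7, 298.3]
ee_rot: [-0.169, 0.986, -0.0, -0.001]
contact_force: [1.4, -0.3, -1.2]
gripper_width: 14.2
grasp_force: 58.7
```

```bash
python3 - <<'E'
from h import *
go([528,-305,250],DOWN)
E
```

```text
t 6.1 at [507.7 -58.7 298.3] w 14.2 F [ 1.4 -0.3 -1.2] g 58.712135553359985
turn [-0.0004 -0.0024  0.0004] shift [  62.7 -239.    48.6]
```

{"op": "carry_out", "data": {"motion": [[0,0,0,15,-56,15,-1],[0,0,0,30,-112,30,-1],[0,0,0,45,-168,45,-1],[0,0,0,60,-220,58,-1],[0,0,0,63,-236,63,-1]]}}

```text
clock: 6.72
position: [526.4, -302.8, 233.1]
ee_rot: [-0.167, 0.986, 0.001, -0.001]
contact_force: [-0.6, 0.9, -1.4]
gripper_width: 14.7
grasp_force: 58.8
```

{"op": "carry_out", "data": {"motion": [[0,0,0,0,0,0,-1],[0,0,0,0,0,0,-1]]}}

```text
clock: 6.98
position: [528.0, -299.4, 236.7]
ee_rot: [-0.17, 0.986, -0.0, 0.001]
contact_force: [0.4, 0.5, -0.6]
gripper_width: 15.1
grasp_force: 58.8
```

```bash
python3 - <<'E'
from h import *
s=grab('scene','s3.png');w=grab('wrist','w5.png');t=grab('top','t3.png')
f=lambda c,x,y,n:cv2.resize(c[y:y+n,x:x+n],(400,400),interpolation=cv2.INTER_CUBIC)
S=f(s['color'],40,110,120);W=f(w['color'],170,80,200)
cv2.imwrite('pics/v5.png',np.hstack([S,W]))
go([528,-305,140],DOWN)
st=read_state();b=st['position']+R.from_quat(st['ee_rot']).apply([0,0,90])
print('ball pred s,w',b,proj(s,b),proj(w,b),'ring',proj(s,[528,-305,30]),proj(w,[528,-305,30]))
E
```

```text
t 7.125 at [ 528.4 -299.2  237.6] w 14.4 F [-0.3  0.4  0.2] g 58.80271911621094
turn [-0.0019  0.0034  0.0026] shift [ 2.6 -5.2 97.6]
ball pred s,w [ 528.71923047 -299.2419534   147.55074934] [ 85.8502229  154.97762416] [259.04808093 201.48653275] ring [ 94.56810448 193.57263175] [254.46784637 166.52163975]
```

View pics/v5.png

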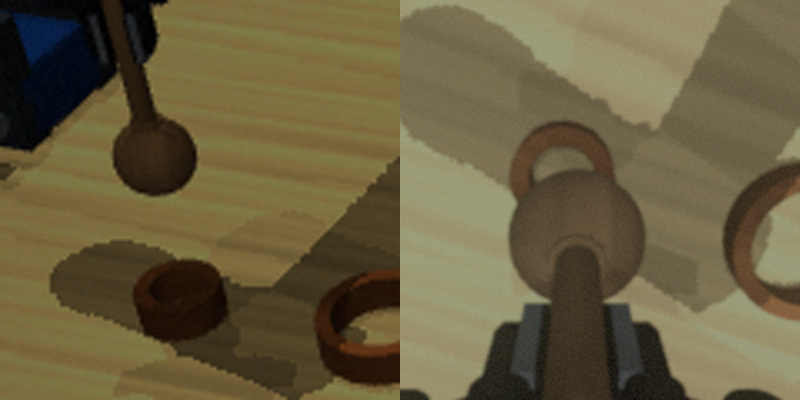

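Scene crop: ball at about (86.5,157), narrow ring top at about (94,194.5). Wrist: ball (258.5,198), narrow ring top centre (251,165).

```bash
python3 - <<'E'
from h import *
s=load('s3.png');w=load('w5.png');t=load('t3.png')
print('ring w',atz(w,251,165,30),'s',atz(s,94,194.5,30),'tri',tri([(w,251,165),(s,94,194.5)]))
print('ball tri',tri([(w,258.5,198),(s,86.5,157.1)]))
b=np.array([528.5,-299,147.5])
print('vertical in s',proj(s,b)-proj(s,b+[0,0,60]),'seen', (155-115)/400*120, 'per',157/400*120)
# ring in top view at start (unobstructed): centroid of ring-coloured pixels
for n,x,y,m in(('t1.png',368,172,34),('s1.png',76,180,36)):
    d=load(n);c=d['color'][y:y+m,x:x+m].astype(float);k=((c[...,2]/(c[...,1]+1))>1.35).astype(np.uint8)
    p=cv2.findNonZero(k);(cx,cy),_=cv2.minEnclosingCircle(p);X=p.reshape(-1,2);print(n,len(p),X.min(0)+[x,y],X.max(0)+[x,y]);
    if n[0]=='t':print(atz(d,cx+x,cy+y,28))
b=load('w1.png');c=b['color'][190:255,245:315].astype(float);k=((c[...,2]/(c[...,1]+1))>1.35).astype(np.uint8);X=cv2.findNonZero(k).reshape(-1,2);print('w1',X.min(0)+[245,190],X.max(0)+[245,190])
E
```

```text
ring w [ 527.63933687 -309.49230208   30.        ] s [ 531.68459603 -304.4886306    30.        ] tri [ 527.94788297 -308.57308788   26.06726084]
ball tri [ 528.06386271 -299.76844522  141.03933334]
vertical in s [ 6.04926967 22.22934379] seen 12.0 per 47.1
t1.png 172 [374 178] [395 197]
[ 531.55786486 -303.31986368   28.        ]
s1.png 547 [ 80 188] [107 211]
w1 [259 204] [298 244]
```

{"op": "carry_out", "data": {"motion": [[0,0,0,1,-4,20,-1],[0,0,0,2,-7,45,-1],[0,0,0,2,-7,66,-1],[0,0,0,2,-7,66,-1],[0,0,0,2,-7,66,-1]]}}

```text
clock: 7.75
position: [529.5, -307.5, 172.3]
ee_rot: [-0.17, 0.986, -0.001, 0.002]
contact_force: [-0.5, 0.6, -0.6]
gripper_width: 14.4
grasp_force: 58.9
```

```bash
python3 - <<'E'
from h import *
s=grab('scene','s4.png');w=grab('wrist','w6.png');t=grab('top','t4.png')
f=lambda c,x,y,n:cv2.resize(c[y:y+n,x:x+n],(400,400),interpolation=cv2.INTER_CUBIC)
S=f(s['color'],55,140,80);W=f(w['color'],180,100,160)
cv2.imwrite('pics/v6.png',np.clip(np.hstack([S,W])*1.5,0,255))
go([529,-306.5,140],DOWN)
st=read_state();b=st['position']+R.from_quat(st['ee_rot']).apply([0,0,93])
print('ball pred s,w',b,proj(s,b),proj(w,b));
for r in([528,-303,30],[528,-306,30],[528,-309,30]):print('ring',r,proj(s,r),proj(w,r))
E
```

```text
t 7.9 at [ 529.4 -307.7  172.3] w 14.3 F [-1.1 -0.6  0.3] g 58.853110671043396
turn [-0.003   0.0044  0.0011] shift [ 0.1  1.3 32.3]
ball pred s,w [ 529.85164197 -307.82140301   79.28571871] [ 88.78463144 178.10305444] [259.16614693 199.45268118]
ring [528, -303, 30] [ 95.29229223 193.69700788] [264.41204703 182.79259554]
ring [528, -306, 30] [ 94.20618631 193.51047386] [261.52287997 181.80198553]
ring [528, -309, 30] [ 93.12113394 193.32412079] [258.62766431 180.80930163][ WARN:0@1.225] global loadsave.cpp:1063 imwrite_ Unsupported depth image for selected encoder is fallbacked to CV_8U.
```

View pics/v6.png

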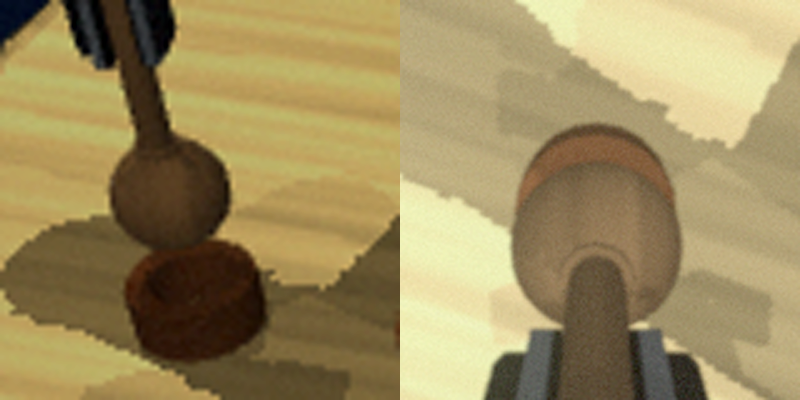

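Ball and ring are lined up in both views: scene ball x 88.8 and ring x 94.0 (about y −306.5), wrist ball x 259 and ring x 258. Descending straight down to contact.

{"op": "carry_out", "data": {"motion": [[0,0.002,0,0,0,10,-1],[0,0.002,0,0,0,18,-1],[0,0.002,0,0,0,24,-1],[0,0.002,0,0,0,24,-1]]}}

```text
clock: 8.4
position: [528.9, -307.7, 146.5]
ee_rot: [-0.169, 0.986, -0.001, 0.0]
contact_force: [0.1, 1.1, -1.7]
gripper_width: 14.7
grasp_force: 58.9
```

{"op": "carry_out", "data": {"motion": [[0,0,0,0,0,2,-1],[0,0,0,0,0,2,-1]]}}

```text
clock: 8.65
position: [529.4, -307.9, 145.5]
ee_rot: [-0.169, 0.986, -0.001, 0.001]
contact_force: [1.0, 0.0, 1.5]
gripper_width: 14.5
grasp_force: 59.2
```

{"op": "carry_out", "data": {"motion": [[0,0,0,0,0,1.5,-1],[0,0,0,0,0,1.5,-1]]}}

```text
clock: 8.9
position: [529.8, -308.0, 144.9]
ee_rot: [-0.169, 0.986, -0.002, 0.002]
contact_force: [0.7, 0.5, 6.0]
gripper_width: 14.6
grasp_force: 59.8
```

{"op": "carry_out", "data": {"motion": [[0,0,0,0,0,1,-1],[0,0,0,0,0,1,-1]]}}

```text
clock: 9.15
position: [530.3, -308.1, 144.4]
ee_rot: [-0.169, 0.986, -0.002, 0.002]
contact_force: [0.7, 0.9, 7.0]
gripper_width: 14.7
grasp_force: 59.8
```

{"op": "carry_out", "data": {"motion": [[0,0,0,0,0,1.5,-1],[0,0,0,0,0,1.5,-1]]}}

```text
clock: 9.4
position: [530.8, -308.2, 143.9]
ee_rot: [-0.17, 0.986, -0.002, 0.003]
contact_force: [1.2, 2.0, 9.1]
gripper_width: 14.3
grasp_force: 60.3
```

```bash
python3 - <<'E'
from h import *
s=grab('scene','s5.png');w=grab('wrist','w7.png')
f=lambda c,x,y,n:cv2.resize(c[y:y+n,x:x+n],(400,400),interpolation=cv2.INTER_CUBIC)
cv2.imwrite('pics/v7.png',np.clip(np.hstack([f(s['color'],55,140,80),f(w['color'],180,100,160)])*1.5,0,255).astype(np.uint8))
go([529.5,-308,143],DOWN);print(read_state()['wrist_torque'])
for q in([529.5,-308,50],[529.5,-308,145]):print(proj(s,q),proj(w,q))
E
```

```text
t 9.5 at [ 530.9 -308.2  143.9] w 14.7 F [1.4 2.  9. ] g 60.27976334095001
turn [-0.0057  0.005   0.0019] shift [1.2 0.6 0.9]
[ 0.76545907 -0.12671386  0.01476243]
[ 91.42738987 187.47021115] [260.53570072 197.55450732]
[ 82.53966468 155.54116833] [261.09860493 258.7114799 ]
```

View pics/v7.png

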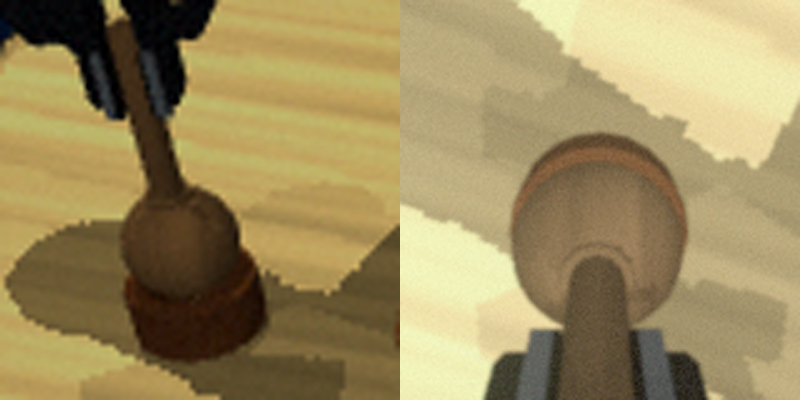

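Nearly seated: ball at scene (91.2,188.2). The ring centre and the lateral force both suggest the ball is 1–2 mm short in +y and a little short in +x. I'll nudge it that way and watch the force.

{"op": "carry_out", "data": {"motion": [[0,0,0,-1,1,0,-1],[0,0,0,-1.6,1.6,0,-1],[0,0,0,-1.6,1.6,0,-1]]}}

```text
clock: 9.88
position: [531.7, -306.7, 142.9]
ee_rot: [-0.17, 0.986, -0.003, 0.003]
contact_force: [1.9, -0.6, 5.6]
gripper_width: 14.9
grasp_force: 59.4
```

{"op": "carry_out", "data": {"motion": [[0,0,0,-0.7,1,0.5,-1],[0,0,0,-0.7,1,0.5,-1]]}}

```text
clock: 10.12
position: [532.1, -305.9, 142.7]
ee_rot: [-0.17, 0.985, -0.003, 0.003]
contact_force: [2.1, -1.9, 6.2]
gripper_width: 14.5
grasp_force: 59.6
```

{"op": "carry_out", "data": {"motion": [[0,0,0,-1.3,-1,0,-1],[0,0,0,-1.3,-1,0,-1]]}}

```text
clock: 10.38
position: [532.9, -306.2, 142.3]
ee_rot: [-0.17, 0.986, -0.002, 0.002]
contact_force: [-0.1, -2.0, 7.0]
gripper_width: 14.6
grasp_force: 59.7
```

```bash
python3 - <<'E'
from h import *
go([532,-306.5,142],DOWN);print(read_state()['wrist_torque'])
E
```

```text
t 10.375 at [ 532.9 -306.2  142.3] w 14.6 F [-0.1 -2.   7. ] g 59.669585824012756
turn [-0.0052  0.0028  0.0017] shift [ 1.  -0.   0.3]
[-0.56360767 -0.08218863  0.02461136]
```

{"op": "carry_out", "data": {"motion": [[0,0,0,0.2,-0.7,-0.5,-1],[0,0,0,0.2,-0.7,-0.5,-1],[0,0,0,0.2,-0.7,-0.5,-0.6],[0,0,0,0.2,-0.7,-0.5,-0.5],[0,0,0,0.2,-0.7,-0.5,-0.4]]}}

```text
clock: 11.0
position: [531.2, -305.5, 140.2]
ee_rot: [-0.169, 0.986, -0.0, -0.0]
contact_force: [0.4, -0.3, 0.4]
gripper_width: 26.0
grasp_force: 0.0
```

{"op": "carry_out", "data": {"motion": [[0,0,0,0,0,0,-0.2],[0,0,0,0,0,0,0],[0,0,0,0,0,0,0.2],[0,0,0,0,0,0,0.2]]}}

```text
clock: 11.5
position: [531.7, -305.7, 140.9]
ee_rot: [-0.169, 0.986, -0.001, 0.0]
contact_force: [0.1, 1.1, -0.2]
gripper_width: 51.3
grasp_force: 0.0
```

```bash
python3 - <<'E'
from h import *
s=grab('scene','s6.png');w=grab('wrist','w8.png')
f=lambda c,x,y,n:cv2.resize(c[y:y+n,x:x+n],(400,400),interpolation=cv2.INTER_CUBIC)
cv2.imwrite('pics/v8.png',np.clip(np.hstack([f(s['color'],55,130,80),f(w['color'],160,100,200)])*1.5,0,255).astype(np.uint8))
go([532,-306.5,142],DOWN)
for q in([531,-306.5,50],[531,-306.5,175]):print(proj(s,q),proj(w,q))
E
```

```text
t 11.6 at [ 531.7 -305.7  140.9] w 51.1 F [-1.3 -0.1 -0.2] g 0.0
turn [-0.0014  0.0005  0.0007] shift [-0.  -0.8 -1.1]
[ 91.66341404 187.9251991 ] [258.65348737 199.55642171]
[ 79.75172858 145.10192767] [258.96175889 303.21520389]
```

View pics/v8.png

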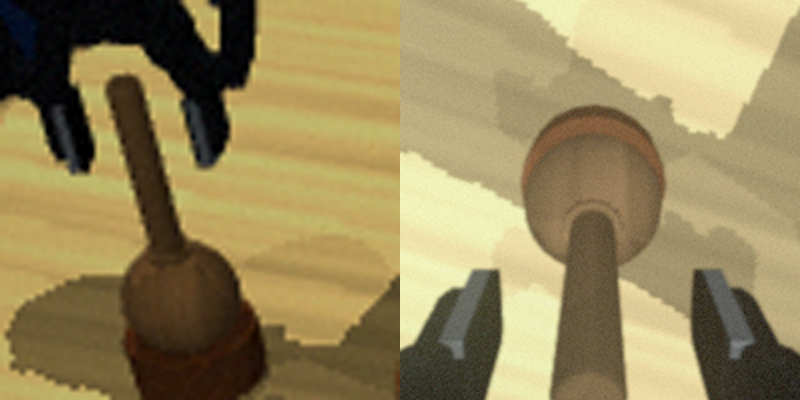

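The finial is free and upright: tip at scene (79.4,146.4) against (79.8,145.1) for vertical, with fingers clear on both sides. Retreating straight up.

{"op": "carry_out", "data": {"motion": [[0,0,0,0,0,-10,0.2],[0,0,0,0,0,-35,0.2],[0,0,0,0,0,-70,0.2],[0,0,0,0,0,-120,0.2],[0,0,0,0,0,-150,0.2]]}}

```text
clock: 12.22
position: [532.1, -306.0, 294.9]
ee_rot: [-0.169, 0.986, -0.002, 0.002]
contact_force: [-0.6, -0.1, -1.0]
gripper_width: 51.1
grasp_force: 0.0
```

{"op": "carry_out", "data": {"motion": [[0,0,0,0,0,0,0.2],[0,0,0,0,0,0,0.2],[0,0,0,0,0,0,0.2]]}}

```text
clock: 12.6
position: [531.0, -305.3, 289.6]
ee_rot: [-0.169, 0.986, 0.0, -0.001]
contact_force: [-0.1, 0.3, -0.2]
gripper_width: 51.0
grasp_force: 0.0
```

```bash
python3 - <<'E'
from h import *
s=grab('scene','s7.png')
a=load('s6.png')['color'];b=s['color']
# finial region below fingers, and short-finial region, compared with earlier frames
print(cv2.absdiff(a,b)[175:215,70:115].mean(), cv2.absdiff(load('s1.png')['color'],b)[205:270,235:280].mean())
cv2.imwrite('pics/v9.png',cv2.resize(b[110:260,40:360],(800,375),interpolation=cv2.INTER_CUBIC))
E
```

```text
3.6224074074074073 2.3546438746438745
```

View pics/v9.png

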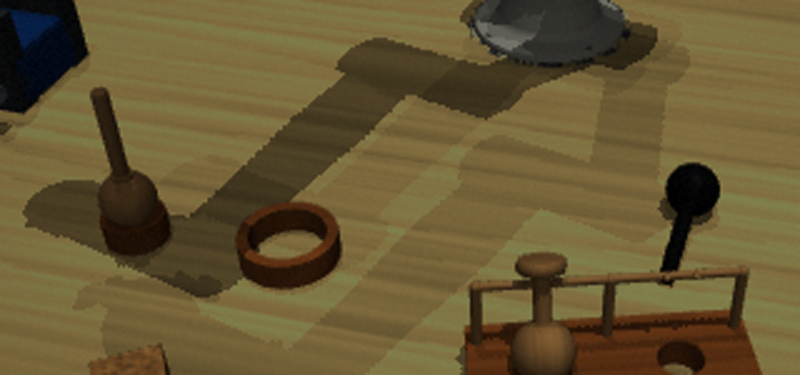

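The tall finial stands upright in the narrow ring, with its tip still at scene (79.6,146.8). The short one is unmoved and the gripper is clear, so I'm handing in.

```bash
python3 -c "
from bench import *
print(job_done())"
```

```text
the job is handed in; nothing more can be done
None
```

The tall finial stands upright, ball down, in the narrow ring and released, the short one still leans in the rack, and the job was handed in at about 13 s (no verdict was returned); I viewed 12 pictures, two over the limit of 10.

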